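# Uncover the embossing press and press a card

### The arm

A 7-joint arm with a two-finger parallel gripper is mounted at the origin on the work surface. World frame = base frame: x ahead of the robot, y to its left, z up, the work surface at z = 0. Lengths are in m, angles in rad, forces in N, time in s.
With the tool pointing down it reaches from about 0.4 to 0.9 m from the base axis. Payload 5.5 kg.
Tool frame: the origin (TCP) lies at the very end of the fingers, on their centre line; the grasp point (between the pads) lies 19 mm behind it; z points along the fingers, y is the line along which they close (so a half turn about z gives the same grasp; the last joint's range is limited). The gripper opens to 85 mm and grips with 20 to 120 N. Pads are 22 mm wide; open, the fingers measure 114 mm over their backs; the gripper's body (76 mm by 85 mm) begins 54 mm behind the grasp point. The pads swing forward as they close: fully open they stand 13 mm farther back than shut.
Start: joints at [0.263, 0.501, -0.427, 1.55, 0.221, 1.138, -0.21], TCP at [0.65, 0, 0.231] pointing down, gripper open.
Joint ranges: [-2.88, 2.88], [-0.31, 2.03], [-1.54, 1.56], [0.2, 2.42], [-1.41, 4.55], [0.19, 2.02], [-2.57, 2.57]. Speed limits (rad/s): [2.57, 2.57, 3.14, 3.14, 3.14, 3.14, 3.14].

### API

Orientations are given as a rotation vector (axis times angle).
In Python, from rig import bot, release, clamp, read_state, get_image, get_calibration, ticket gives the robot as it stands. Calls block until the motion is done:
- bot.move_pose(position, orientation): joint-space move of the TCP to a pose.
- bot.move_l(position, rotation=None, vel=0.15): straight line of the TCP; rotation=None keeps the orientation; vel is the mean speed in m/s.
- bot.move_joints(angles): joint-space move.
- release() and clamp(): open the fingers fully, or close them until they stop; the grip force is fixed at half the most.
- bot.wait(seconds).
- bot.inverse_kinematics(position, orientation): joint angles nearest the present ones, or None.
- read_state(): the state.
- get_image(name): name is "scene" or "side" or "wrist"; returns the picture (384x512x3 uint8, red, green, blue); there is no depth.
- get_calibration(name): a dict with "fov_y" (degrees; the focal length in pixels is half the picture's height over the tangent of half this angle, whatever the lens; pixels are square), "cx", "cy" (the principal point, pixels), "R" (3x3) and "t" (3): a world point X has camera coordinates R X + t. Camera axes: x right, y down, z forward; pixel columns grow to the right and rows downward; lengths in m; the calibration is good to about 2 mm. A picture is of the moment at which its call begins: read the wrist's pose just before it. get_calibration takes no time and is no camera call; for the wrist camera it gives the pose at the moment of the call.
A pose or a line that the arm cannot do raises bot.PlanningError and nothing moves.
- ticket.job_done(): hands the job in; it is judged then, once.
The state is a dict: "t": time; "joint_pos": joint angles; "joint_velocities": joint speeds; "joint_torque": joint torques, N m; "eef_pos": TCP position; "tcp_rot": TCP orientation; "force": force on the tool from outside, world axes, zero at the start; "wrist_torque": the same for the moment, N m; "width": finger opening in m; "gripper_force": force on a finger pad.
Only numpy, scipy, OpenCV 4.12 (cv2) and the standard library are available. Lean on these libraries where they do the work, as an engineer would, in place of code of your own. Each camera call takes 0.05 s, during which the arm holds its last target. There are 200 camera calls.

### The job

A card is waiting in the slot of the embossing press on the art-room table. Lift the blue cover off the press by its black knob and set it down gently, knob up and wholly on the round cork mat; then push the red plunger all the way down, keep it fully down for a good two seconds so that the relief sets, and let it spring back up. Do not disturb the other things on the table.

Things in the scene. Friction and masses are not known exactly. Their poses are not given: they have to be found in the camera images.
- press: hand embossing press, bolted down, on the left or the right half of the table. Dark steel base plate 200 (x) x 130 (y) x 16 mm with a white card on it; on that an upright grey barrel 116 mm across whose flat top (shoulder) is 90 mm above the table, with a steel collar 84 mm across and 8 mm high on the shoulder. Origin at the centre of the base's underside, on the barrel's axis; z up
- plunger_top (a point): centre of the top face of the red plunger's round head (60 mm across, 12 mm thick), on the barrel's axis, 138 mm above the table at rest and 110 mm when fully down; hidden under the cover at the start. It moves with the plunger
- plunger (a joint): travel of the plunger in m: 0 at rest (up), 0.028 at the bottom stop; a spring pushes it up with 4 N at rest and about 14 N at the bottom
- cover: loose round blue cover (lid), a pot upside down: 112 mm across the skirt, 100 mm across the top, 4 mm wall, inside 53 mm high, top face 58 mm above its lower rim, 0.2 to 0.4 kg. It stands on the barrel shoulder around the collar (10 mm play) and hides the plunger. A black knob stands in the middle of the top. Origin at the centre of the lower rim, z up towards the knob
- cover_knob (a point): middle of the black knob's grip: a cylinder 32 mm across from 70 to 96 mm above the cover's lower rim (12 to 38 mm above the cover's top face), on a thinner neck; this point is 82 mm above the rim
- mat: round cork mat with a dark green rim, 180 mm across, 6 mm thick, fixed to the table, on the other half of the table from the press. Origin at the centre of its underside, z up
- water_pot: yellow plastic water pot, open cup 72 mm across and 95 mm tall, between the press and the mat, towards the far side. Bystander; origin at the centre of its underside
- tape: roll of paper tape lying flat, 80 mm outside diameter, 25 mm tall, between the press and the mat. Bystander; origin at the centre of its underside
- brush: wooden paint brush, 160 mm long, lying between the press and the mat on the robot's side. Bystander; lies along its x axis
- paint_bottle: red paint bottle, 64 mm across, 170 mm tall, on the left. Bystander; origin at the centre of its underside
- glue_jar: glue jar, 70 mm across, 90 mm tall, on the right. Bystander; origin at the centre of its underside
There are look-alikes about, which are no part of the job. Of the things like the press, leave any that is purple; of the rest the larger one is meant.

How it is judged:
On the way, in this order (a step that is already met when the one before it is completed fails the run):
1. the cover stands knob up and wholly on the cork mat, let go (horizontal distance between cover and mat below 0.033 m and z of cover in the frame of mat between 0.002 and 0.011 m and angle between cover's own z axis and vertical below 0.08 rad and linear speed of cover below 0.02 m/s and contact force between cover and the fingers below 0.1 N), for 0.2 s.
2. the plunger is kept fully down (more than 25 of its 28 mm) for 1.5 s (value of joint plunger above 0.025 m), for 1.5 s.
At the end, for the whole second after the job is handed in: the cover stands at rest on the cork mat, knob up (tilt under 0.08 rad), its centre within 33 mm of the mat's centre, let go; the plunger has come back up to within 4 mm of rest (all of step 1 and value of joint plunger below 0.004 m); the robot touches nothing.
It fails at once if the cover is dropped or knocked: it moves faster than 0.7 m/s with no finger on it (linear speed of cover above 0.7 m/s and contact force between cover and the fingers below 0.1 N).
It fails at once if the cover is tipped by more than 0.8 rad (angle between cover's own z axis and vertical above 0.8 rad).
It fails at once if another thing on the table is moved by more than 30 mm or a standing one tipped (distance of any of water_pot, tape, brush, paint_bottle, glue_jar from where it was at the start of the episode above 0.03 m or angle between any of water_pot, paint_bottle, glue_jar's own z axis and vertical above 0.5 rad).
It also fails if it takes over 54 s, if anything falls off the work surface, if the arm or the gripper's body presses on something with over 40 N, if the wrist force passes 120 N, or if a joint passes its speed limit or range.

## Working session

There is one attempt and no reset: what is moved stays moved. The work goes in short steps, each a Python script; the robot and the scene stay as the last script left them, time stands still between calls to the robot, and variables do not carry over. Pictures are saved under pics/ and viewed, at most 10 in all, crops included, and the job is handed in when it is done.

```bash
ls; mkdir -p pics; python3 - <<'E'
from rig import *
import cv2,numpy as np
print({k:np.round(v,3) for k,v in read_state().items()})
ims=[]
for n in ["scene","side","wrist"]:
    c=get_calibration(n); im=get_image(n); cv2.imwrite(f"pics/{n}0.png",im[:,:,::-1]); print(n,{k:np.round(v,3).tolist() for k,v in c.items()})
E
```

```text
pics
{'t': np.float64(0.0), 'joint_pos': array([ 0.263,  0.502, -0.427,  1.551,  0.221,  1.138, -0.21 ]), 'joint_velocities': array([-0.   ,  0.002, -0.001,  0.   ,  0.   ,  0.002,  0.   ]), 'joint_torque': array([ 0.0000e+00, -5.6952e+01, -5.8170e+00, -2.8094e+01,  1.1000e-02,
        1.2000e-02,  0.0000e+00]), 'eef_pos': array([ 0.649, -0.   ,  0.23 ]), 'tcp_rot': array([-2.22e+00, -2.22e+00,  2.00e-03]), 'force': array([-0.202,  0.142, -0.406]), 'wrist_torque': array([-0.05 ,  0.043, -0.017]), 'gripper_force': np.float64(0.0), 'width': np.float64(0.086)}
scene {'fov_y': 57.426, 'cx': 260.383, 'cy': 190.625, 'R': [[0.677, 0.736, 0.021], [0.474, -0.414, -0.777], [-0.563, 0.536, -0.629]], 't': [-0.344, -0.157, 1.342]}
side {'fov_y': 45.091, 'cx': 254.359, 'cy': 187.837, 'R': [[-0.659, -0.752, 0.01], [-0.467, 0.399, -0.789], [0.59, -0.524, -0.614]], 't': [0.342, 0.321, 1.142]}
wrist {'fov_y': 71.411, 'cx': 254.182, 'cy': 195.011, 'R': [[1.0, 0.001, -0.002], [0.002, -0.946, 0.325], [-0.002, -0.325, -0.946]], 't': [-0.649, -0.042, 0.38]}
```

View pics/scene0.png

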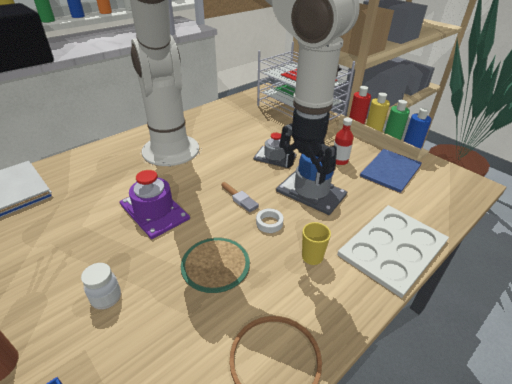

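View pics/side0.png

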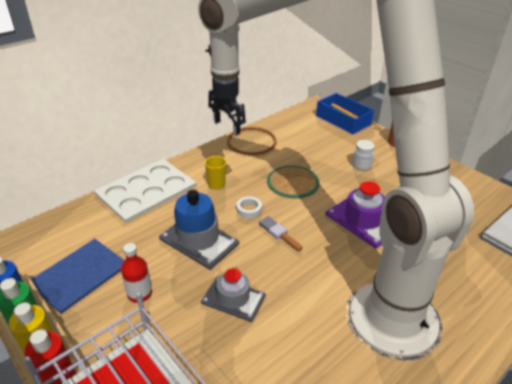

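Both views show the press with the blue cover on the left: knob at about (193,199) in side, with the arm hiding it in scene at (315,165). The small grey and purple presses are decoys. The mat has a green rim, at scene (215,265) and side (293,180). The brown ring is not the mat.

```bash
cat > h.py <<'E'
from rig import *
import cv2,numpy as np
def ray(c,p):
    f=192/np.tan(np.radians(c["fov_y"])/2); R=np.array(c["R"]); t=np.array(c["t"])
    d=R.T@np.array([(p[0]-c["cx"])/f,(p[1]-c["cy"])/f,1]); return -R.T@t,d/np.linalg.norm(d)
def plane(c,p,z):
    o,d=ray(c,p); return o+d*(z-o[2])/d[2]
def tri(rays):
    A=np.zeros((3,3));b=np.zeros(3)
    for o,d in rays:
        P=np.eye(3)-np.outer(d,d);A+=P;b+=P@o
    X=np.linalg.solve(A,b); return X,[np.linalg.norm((np.eye(3)-np.outer(d,d))@(X-o)) for o,d in rays]
def mask(im,lo,hi):
    return cv2.inRange(cv2.cvtColor(im,cv2.COLOR_RGB2HSV),np.array(lo),np.array(hi))
def blobs(m,amin=30):
    n,l,s,c=cv2.connectedComponentsWithStats(m)
    return [(i,c[i].round(1).tolist(),s[i].tolist()) for i in range(1,n) if s[i][4]>=amin],l
GREEN=((70,80,20),(95,255,170)); BLUE=((100,120,40),(125,255,255)); BLACK=((0,0,0),(180,255,45))
def load(p): return cv2.imread(p)[:,:,::-1].copy()
E
python3 - <<'E'
from h import *
for n in ["scene","side"]:
    im=load(f"pics/{n}0.png"); c=get_calibration(n)
    for nm,M in [("green",GREEN),("blue",BLUE),("black",BLACK)]:
        b,l=blobs(mask(im,*M)); print(n,nm,b)
        if nm=="green":
            i=max(b,key=lambda q:q[2][2])[0]
            ys,xs=np.where(l==i)
            h=cv2.convexHull(np.stack([xs,ys],1).astype(np.int32))[:,0]
            P=np.array([plane(c,p,0.006) for p in h])
            (x,y),r=cv2.minEnclosingCircle(P[:,:2].astype(np.float32)); print("mat",x,y,r, P[:,:2].min(0),P[:,:2].max(0), cv2.fitEllipse(h.astype(np.float32)))
c=get_calibration("side"); print("knob rough",plane(c,(193,199),0.172))
E
```

```text
scene green [(1, [489.5, 72.4], [469, 0, 43, 130, 2918]), (7, [456.4, 81.8], [451, 46, 12, 69, 500]), (22, [214.7, 271.5], [181, 239, 68, 53, 471])]
mat 0.5581099390983582 -0.2065034657716751 0.08853623270988464 [ 0.47034033 -0.29404685] [ 0.64587801 -0.11964883] ((214.6531982421875, 265.0362243652344), (53.26129913330078, 67.8514633178711), 80.8033676147461)
scene blue [(1, [75.4, 8.1], [67, 0, 17, 18, 219]), (2, [416.9, 130.3], [404, 114, 27, 34, 552]), (3, [307.2, 167.6], [299, 154, 19, 27, 331]), (8, [328.3, 175.4], [325, 171, 8, 9, 35]), (10, [387.3, 185.3], [374, 180, 27, 11, 38]), (11, [23.8, 205.2], [0, 195, 51, 21, 80]), (12, [54.4, 381.3], [47, 378, 14, 6, 51])]
scene black [(1, [21.5, 38.4], [0, 4, 53, 68, 2766]), (3, [309.0, 142.4], [280, 110, 55, 73, 1744])]
side green []Traceback (most recent call last):
  File "<stdin>", line 7, in <module>
ValueError: max() iterable argument is empty
```

```bash
sed -i 's/GREEN=((70,80,20),(95,255,170))/GREEN=((62,60,20),(98,255,200))/' h.py
python3 - <<'E'
from h import *
R=[]
for n in ["scene","side"]:
    im=load(f"pics/{n}0.png"); c=get_calibration(n)
    b,l=blobs(mask(im,*GREEN),8)
    b=[q for q in b if np.linalg.norm(np.array(q[1])-dict(scene=(215,265),side=(293,180))[n])<40]; print(n,[q[1:] for q in b])
    ys,xs=np.where(np.isin(l,[q[0] for q in b]))
    h=cv2.convexHull(np.stack([xs,ys],1).astype(np.int32))[:,0]
    P=np.array([plane(c,p,0.006) for p in h])
    (x,y),r=cv2.minEnclosingCircle(P[:,:2].astype(np.float32)); e=cv2.fitEllipse(h.astype(np.float32)); print("mat",x,y,r,e); R.append(ray(c,e[0]))
print(tri(R))
c=get_calibration("side"); im=load("pics/side0.png")
print([q[1:] for q in blobs(mask(im,*BLUE))[0]],[q[1:] for q in blobs(mask(im,*BLACK),15)[0]])
print("knob rough",plane(c,(193,199),0.172))
E
```

```text
scene [([214.8, 270.5], [181, 238, 68, 55, 589])]
mat 0.5578835010528564 -0.20632024109363556 0.08969064801931381 ((214.71788024902344, 265.0191345214844), (53.94300842285156, 68.2137222290039), 81.32439422607422)
side [([292.6, 190.1], [268, 176, 50, 21, 85])]
mat 0.5512794256210327 -0.19854213297367096 0.08450058847665787 ((292.5332946777344, 181.87054443359375), (28.830781936645508, 49.78917694091797), 94.97341918945312)
(array([ 0.55740446, -0.20705467, -0.00237364]), [np.float64(0.0004972201911910344), np.float64(0.0004972201911910045)])
[([345.0, 112.7], [317, 94, 57, 39, 1293]), ([194.1, 213.7], [176, 194, 38, 39, 1173]), ([77.1, 275.0], [34, 241, 87, 71, 3113]), ([9.6, 271.6], [0, 261, 21, 21, 222])] [([211.3, 25.1], [206, 22, 11, 6, 32]), ([224.7, 99.9], [210, 81, 34, 52, 748]), ([192.5, 197.2], [188, 191, 10, 13, 102]), ([396.6, 228.6], [387, 206, 22, 37, 114]), ([423.5, 323.8], [421, 322, 6, 4, 16])]
knob rough [0.51963081 0.21895384 0.172     ]
```

```bash
python3 - <<'E'
from h import *
c=get_calibration("side")
print("bottle base",plane(c,(139,298),0),"pot",plane(c,(216,187),0),"small press",plane(c,(232,300),.02))
q=[-2.2214,-2.2214,0]
for i,p in enumerate([(0.52,0.20,0.36),(0.44,0.14,0.36)]):
    bot.move_pose(p,q)
    c=get_calibration("wrist"); im=get_image("wrist"); np.save(f"pics/w{i}.npy",{k:np.array(v) for k,v in c.items()},allow_pickle=True)
    cv2.imwrite(f"pics/w{i}.png",im[:,:,::-1])
    print([b[1:] for b in blobs(mask(im,*BLUE),200)[0]],[b[1:] for b in blobs(mask(im,*BLACK),100)[0]])
im=get_image("scene"); cv2.imwrite("pics/scene1.png",im[:,:,::-1])
cv2.imwrite("pics/ww.png",np.hstack([cv2.resize(cv2.imread(f"pics/w{i}.png"),(400,300)) for i in (0,1)]))
s=read_state(); print(s["t"],s["eef_pos"])
E
```

```text
bottle base [ 4.61855823e-01  4.42770472e-01 -1.11022302e-16] pot [0.70209812 0.0112949  0.        ] small press [0.28915118 0.27647437 0.02      ]
[([319.8, 5.9], [288, 0, 93, 19, 921]), ([260.0, 150.7], [221, 112, 79, 80, 4285])] [([148.7, 114.0], [124, 81, 47, 65, 823]), ([304.2, 148.4], [287, 123, 30, 50, 650]), ([260.9, 160.8], [248, 147, 27, 28, 567]), ([254.4, 341.7], [0, 248, 512, 136, 31975]), ([236.4, 312.2], [232, 302, 12, 23, 102])]
[([318.9, 106.5], [277, 65, 87, 85, 5099])] [([195.6, 83.4], [168, 57, 46, 55, 649]), ([329.8, 109.9], [314, 96, 32, 29, 705]), ([18.3, 241.1], [0, 216, 30, 61, 395]), ([254.3, 341.7], [0, 248, 512, 136, 31893])]
1.8333 [0.44090584 0.13960714 0.35982894]
```

View pics/ww.png

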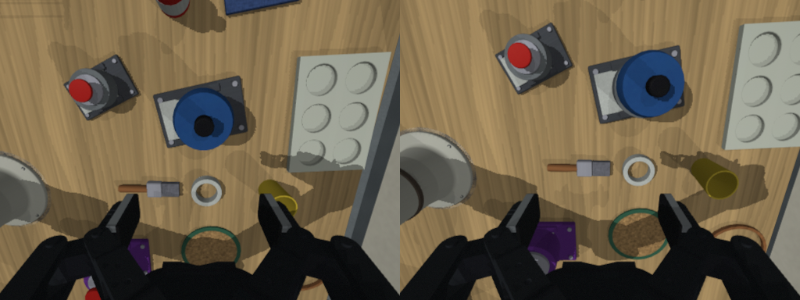

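The wrist views show the blue cover with its knob at w0 (261,161) and w1 (330,110), on the larger grey press. The small press sits at upper left with its red head bare. The tape and brush are on the robot's side of the mat, and the pot is to the right.

```bash
python3 - <<'E'
from h import *
im=load("pics/scene1.png"); cs=get_calibration("scene")
print([b[1:] for b in blobs(mask(im,*BLUE),200)[0]],[b[1:] for b in blobs(mask(im,*BLACK),30)[0]])
R=[]
for i,(bp) in enumerate([(260,150),(319,106)]):
    c=np.load(f"pics/w{i}.npy",allow_pickle=True).item(); im=load(f"pics/w{i}.png")
    b,l=blobs(mask(im,*BLACK),100); k=min(b,key=lambda q:np.hypot(q[1][0]-bp[0],q[1][1]-bp[1])); 
    R.append(ray(c,k[1])); print(k[1],plane(c,k[1],.18))
    b,l=blobs(mask(im,*BLUE)|mask(im,*BLACK)*0,100); k=min(b,key=lambda q:np.hypot(q[1][0]-bp[0],q[1][1]-bp[1]))
    h=cv2.convexHull(np.argwhere(l==k[0])[:,::-1].astype(np.int32))[:,0]
    for z in (.148,):
        P=np.array([plane(c,p,z) for p in h]); print("cover top hull circle",cv2.minEnclosingCircle(P[:,:2].astype(np.float32)))
    # mat
    m=mask(im,*GREEN); b,l=blobs(m,100); print("green",[q[1:] for q in b])
print("wrist knob",tri(R))
s=ray(get_calibration("side"),(192.5,197.2)); print("w+side",tri(R+[s]))
E
```

```text
[([75.4, 8.1], [67, 0, 17, 18, 219]), ([416.9, 130.3], [404, 114, 27, 34, 554]), ([316.5, 164.7], [299, 148, 36, 33, 925])] [([21.5, 38.4], [0, 4, 53, 68, 2766]), ([287.7, 43.7], [264, 14, 47, 70, 1573]), ([318.6, 149.0], [314, 143, 10, 13, 94])]
[260.9, 160.8] [0.52938678 0.21614731 0.18      ]
cover top hull circle ((0.5284374952316284, 0.2192717045545578), 0.05290227755904198)
green [([269.5, 306.9], [232, 290, 76, 48, 584])]
[329.8, 109.9] [0.52771497 0.21528404 0.18      ]
cover top hull circle ((0.5235905647277832, 0.2140853852033615), 0.054634127765893936)
green [([297.4, 295.4], [267, 267, 76, 65, 661])]
wrist knob (array([0.52943872, 0.21502002, 0.17396271]), [np.float64(0.00015387478325156164), np.float64(0.00015387478325144327)])
w+side (array([0.52981014, 0.21433295, 0.1697149 ]), [np.float64(0.00036334821328789103), np.float64(0.0009650829376067475), np.float64(0.000642199385427819)])
```

View pics/scene1.png

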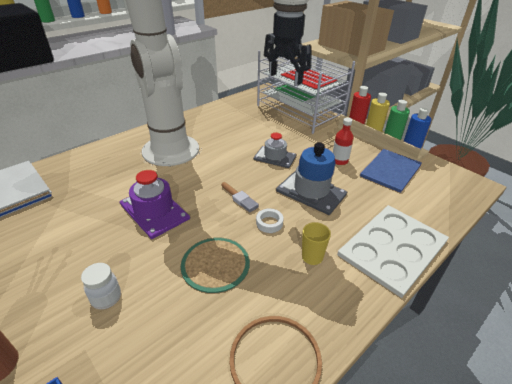

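Scene view: the knob is now visible at (318.6,149). The triangulated height of 0.170–0.174 agrees with the expected 0.172, so I'll grasp.

```bash
cat >> h.py <<'E'
Q=[-2.2214,-2.2214,0]
def st(m=""):
    s=read_state(); print(m,round(float(s["t"]),2),np.round(s["eef_pos"],4),"F",np.round(s["force"],1),"w",round(float(s["width"]),4),round(float(s["gripper_force"]),1)); return s
E
python3 - <<'E'
from h import *
R=[ray(get_calibration("scene"),(318.6,149.0)),ray(get_calibration("side"),(192.5,197.2))]
for i,p in enumerate([(260.9,160.8),(329.8,109.9)]): R.append(ray(np.load(f"pics/w{i}.npy",allow_pickle=True).item(),p))
X,e=tri(R); print(X,np.round(e,4)); assert abs(X[2]-.172)<.006
x,y=X[:2]
bot.move_pose((x,y,.26),Q); st("hover")
bot.move_l((x,y,.156),vel=.08); st("down")
clamp(); st("clamped")
bot.move_l((x,y,.161),vel=.03); st("lift5")
bot.move_l((x,y,.25),vel=.1); st("lift")
for n in ("scene","side"):
    cv2.imwrite(f"pics/{n}2.png",get_image(n)[:,:,::-1])
cv2.imwrite("pics/lift.png",np.hstack([cv2.resize(cv2.imread(f"pics/{n}2.png"),(400,300)) for n in ("scene","side")]))
E
```

```text
[0.52988716 0.21396184 0.16888902] [0.0009 0.0004 0.0003 0.0013]
hover 2.49 [0.5297 0.2141 0.2597] F [ 0.3  0.5 -0.3] w 0.0854 0.0
down 3.94 [0.5303 0.2142 0.1566] F [-0.3  0.5 -0.1] w 0.0854 0.0
clamped 4.49 [0.5301 0.2141 0.1564] F [-1.7 -0.5  2.7] w 0.0305 59.5
lift5 4.81 [0.5296 0.2138 0.1607] F [ 0.3 -0.  -3.4] w 0.03 59.5
lift 5.85 [0.5294 0.2136 0.2492] F [-0.1  0.3 -3.1] w 0.0302 59.5
```

View pics/lift.png

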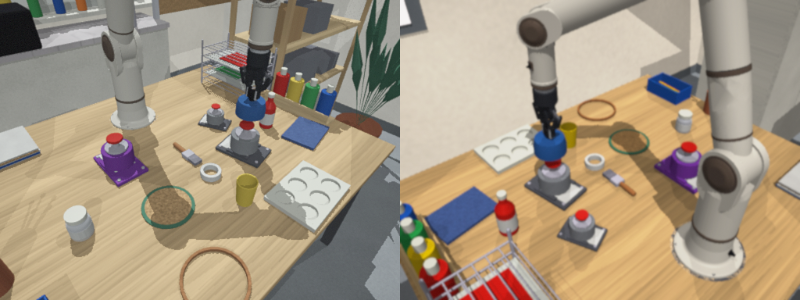

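The cover hangs level in the gripper and the red plunger is exposed. Next I move it to the mat and lower it by feel.

```bash
python3 - <<'E'
from h import *
x,y=.5577,-.2068
bot.move_l((x,y,.25),vel=.2); st("over mat")
bot.move_l((x,y,.082),vel=.08); s=st("near")
f0=s["force"][2]
z=.082
while z>.066:
    z-=.0012; bot.move_l((x,y,z),vel=.02); s=read_state()
    if s["force"][2]-f0>1.2: break
st("contact")
bot.wait(.2); release(); st("open"); bot.wait(.3)
bot.move_l((x,y,.13),vel=.06); st("up")
bot.move_l((x,y,.25),vel=.15); bot.wait(.1)
for n in ("scene","side"): cv2.imwrite(f"pics/{n}3.png",get_image(n)[:,:,::-1])
E
python3 - <<'E'
from h import *
R=[]
for n in ("scene","side"):
    im=load(f"pics/{n}3.png"); b=blobs(mask(im,*BLACK),30)[0]; print(n,[q[1:] for q in b],[q[1:] for q in blobs(mask(im,*BLUE),200)[0]])
cv2.imwrite("pics/put.png",np.hstack([cv2.resize(cv2.imread(f"pics/{n}3.png"),(400,300)) for n in ("scene","side")]))
E
```

```text
over mat 8.21 [ 0.5579 -0.2055  0.2501] F [ 0.3  0.3 -3.8] w 0.0302 59.5
near 10.46 [ 0.558  -0.2069  0.0824] F [-0.2  0.5 -3.7] w 0.0306 59.5
contact 11.21 [ 0.5576 -0.2068  0.0783] F [-0.2  0.3 -2.4] w 0.0303 59.5
open 11.99 [ 0.5578 -0.2068  0.0785] F [-0.1  0.4  0.7] w 0.0853 0.0
up 13.3 [ 0.5573 -0.2067  0.1296] F [ 0.1 -0.  -0. ] w 0.0855 0.0
scene [([21.5, 38.4], [0, 4, 53, 68, 2762]), ([205.0, 150.4], [181, 116, 51, 80, 1804]), ([213.1, 244.8], [208, 240, 11, 11, 90])] [([75.4, 8.1], [67, 0, 17, 18, 219]), ([416.9, 130.3], [404, 114, 27, 34, 555]), ([214.0, 258.9], [193, 235, 43, 46, 1432])]
side [([292.8, 7.9], [288, 4, 10, 8, 45]), ([300.1, 85.2], [282, 65, 37, 52, 836]), ([294.0, 160.4], [291, 156, 7, 10, 62]), ([393.8, 218.5], [389, 199, 15, 38, 218])] [([345.1, 112.8], [317, 94, 57, 39, 1286]), ([293.3, 173.8], [278, 159, 32, 29, 741]), ([77.1, 275.0], [34, 241, 88, 71, 3119]), ([9.6, 271.6], [0, 261, 21, 21, 222])]
```

View pics/put.png

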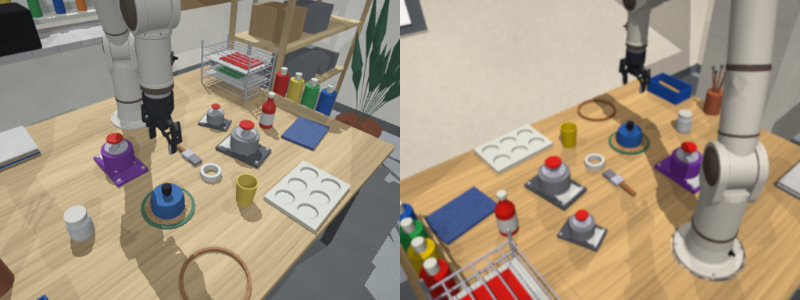

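The cover stands upright, centred on the green-rimmed mat: knob at scene (213,245) and side (294,160). The press's red head is exposed at about scene (316,163) and side (195,207). I'll check both by triangulation.

```bash
python3 - <<'E'
from h import *
C={n:get_calibration(n) for n in ("scene","side")}
print("cover knob",tri([ray(C["scene"],(213.1,244.8)),ray(C["side"],(294.0,160.4))]))
R=[]
for n,g in (("scene",(316,163)),("side",(195,207))):
    im=load(f"pics/{n}3.png"); m=mask(im,(0,150,60),(8,255,255))|mask(im,(172,150,60),(180,255,255))
    b,l=blobs(m,20); k=min(b,key=lambda q:np.hypot(q[1][0]-g[0],q[1][1]-g[1])); print(n,k[1:])
    x0,y0,w,h,_=k[2]; R.append(ray(C[n],k[1]))
    hull=cv2.convexHull(np.argwhere(l==k[0])[:,::-1].astype(np.int32))[:,0]
    print(cv2.minEnclosingCircle(np.array([plane(C[n],p,.138)[:2] for p in hull],np.float32)))
print("head (centroid, expected z .132-.136)",tri(R))
# two wrist views
for i,p in enumerate([(0.53,0.17,0.36),(0.46,0.13,0.36)]):
    bot.move_pose(p,Q); c=get_calibration("wrist"); im=get_image("wrist"); cv2.imwrite(f"pics/v{i}.png",im[:,:,::-1])
    m=mask(im,(0,150,60),(8,255,255))|mask(im,(172,150,60),(180,255,255)); b,l=blobs(m,300); 
    k=min(b,key=lambda q:np.linalg.norm(plane(c,q[1],.138)[:2]-[.53,.214])); print(k[1:],plane(c,k[1],.138)); R.append(ray(c,k[1]))
    hull=cv2.convexHull(np.argwhere(l==k[0])[:,::-1].astype(np.int32))[:,0]
    print(cv2.minEnclosingCircle(np.array([plane(c,p,.138)[:2] for p in hull],np.float32)))
print("wrist",tri(R[2:]),"all",tri(R)); st()
E
```

```text
cover knob (array([ 0.5624374 , -0.2104831 ,  0.08227788]), [np.float64(0.00038104268367132984), np.float64(0.00038104268367134046)])
scene ([315.6, 159.4], [307, 154, 18, 12, 177])
((0.5335215926170349, 0.20248694717884064), 0.03295017406344414)
side ([195.5, 206.9], [185, 200, 22, 15, 261])
((0.5241339802742004, 0.21195022761821747), 0.03239786624908447)
head (centroid, expected z .132-.136) (array([0.52814697, 0.20784474, 0.13287077]), [np.float64(0.0001726454176068258), np.float64(0.00017264541760676815)])
([251.5, 136.0], [230, 115, 44, 43, 1483]) [0.52736431 0.21121849 0.138     ]
((0.5274108648300171, 0.21021948754787445), 0.029014693573117256)
([305.0, 104.6], [283, 82, 45, 47, 1659]) [0.52642827 0.21083788 0.138     ]
((0.5264278650283813, 0.21021668612957), 0.02907048538327217)
wrist (array([0.52728139, 0.21075434, 0.13346149]), [np.float64(6.500252651203189e-05), np.float64(6.500252651205532e-05)]) all (array([0.52734158, 0.20968706, 0.13272723]), [np.float64(0.0011670897334845355), np.float64(0.001567464364416422), np.float64(0.0009207009833153899), np.float64(0.0011199063993854476)])
 16.43 [0.4606 0.1289 0.3603] F [0.1 1.2 0.2] w 0.0856 0.0
```

The head is at (0.527, 0.2105), radius 29 mm, as expected. The cover is within 7 mm of the mat's centre. Now I press with closed fingers and force feedback.

```bash
python3 - <<'E'
from h import *
x,y=.5272,.2105
clamp(); bot.move_pose((x,y,.20),Q); st("above")
bot.move_l((x,y,.142),vel=.08); f0=st("near")["force"][2]
z=.142
while z>.100:
    z-=.002 if z>.113 else .001
    bot.move_l((x,y,z),vel=.03); s=read_state(); F=s["force"][2]-f0; print(round(z,4),round(float(s["eef_pos"][2]),4),round(float(F),1))
    if F>27: break
for _ in range(5): bot.wait(.5); st("hold")
cv2.imwrite("pics/press.png",get_image("side")[100:300,100:300,::-1])
bot.move_l((x,y,.145),vel=.03); st("up")
bot.move_l((x,y,.25),vel=.12); bot.wait(.3)
C={n:get_calibration(n) for n in ("scene","side")}; R=[];K=[]
for n,g,k in (("scene",(316,160),(213,245)),("side",(195,207),(294,160))):
    im=get_image(n); cv2.imwrite(f"pics/{n}4.png",im[:,:,::-1])
    m=mask(im,(0,150,60),(8,255,255))|mask(im,(172,150,60),(180,255,255))
    near=lambda b,g:min(b,key=lambda q:np.hypot(q[1][0]-g[0],q[1][1]-g[1]))[1]
    R.append(ray(C[n],near(blobs(m,20)[0],g))); K.append(ray(C[n],near(blobs(mask(im,*BLACK),30)[0],k)))
print("head",tri(R),"knob",tri(K)); st("end")
cv2.imwrite("pics/end.png",np.hstack([cv2.resize(cv2.imread(f"pics/{n}4.png"),(400,300)) for n in ("scene","side")]))
E
```

```text
above 17.98 [0.5276 0.2103 0.2008] F [-0.6  0.6 -0. ] w -0.0003 0.0
near 18.86 [0.5274 0.2109 0.1422] F [ 0.2  0.1 -0.2] w 0.0 0.0
0.14 0.1403 -1.1
0.138 0.1382 1.4
0.136 0.1362 4.4
0.134 0.1341 3.2
0.132 0.1322 5.0
0.13 0.1303 6.2
0.128 0.1284 6.8
0.126 0.1265 6.2
0.124 0.1246 8.9
0.122 0.1226 9.0
0.12 0.1207 9.1
0.118 0.1188 9.8
0.116 0.1169 10.4
0.114 0.115 10.8
0.112 0.1131 12.7
0.111 0.1121 12.6
0.11 0.1112 12.4
0.109 0.1102 13.4
0.108 0.11 19.6
0.107 0.11 26.9
0.106 0.1099 34.4
hold 24.61 [0.5276 0.2107 0.1099] F [-10.1  -5.2  34.6] w 0.0003 17.3
hold 25.11 [0.5276 0.2107 0.1098] F [-9.8 -5.2 34.4] w 0.0002 17.3
hold 25.61 [0.5276 0.2107 0.1099] F [-9.  -5.7 35.4] w 0.0003 17.3
hold 26.11 [0.5276 0.2107 0.1099] F [-10.7  -5.2  33.6] w 0.0 17.3
hold 26.61 [0.5277 0.2107 0.1099] F [-9.7 -6.2 35. ] w 0.0001 17.3
up 28.11 [0.527  0.2104 0.1447] F [-0.5 -0.4 -0.8] w -0.0001 0.0
head (array([0.52836078, 0.20781667, 0.13302541]), [np.float64(0.00033671847865288703), np.float64(0.0003367184786530611)]) knob (array([ 0.55685451, -0.2067038 ,  0.08535015]), [np.float64(0.00010748063313052755), np.float64(0.00010748063313047755)])
end 29.53 [0.5271 0.2105 0.2497] F [-0.1  0.2  0.1] w 0.0003 0.0
```

View pics/end.png

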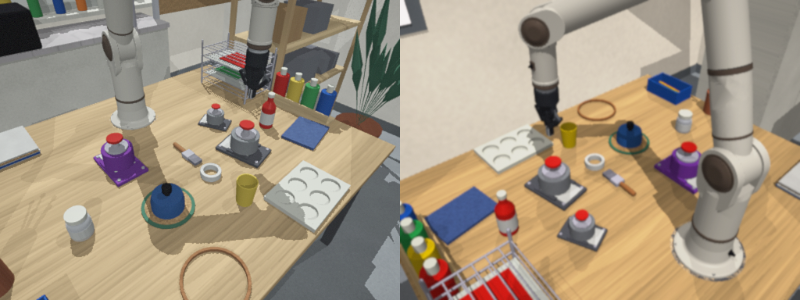

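View pics/press.png

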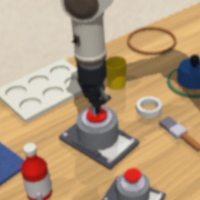

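The end picture shows the red head back up at side (195,207). The cover is upright and centred on the mat, nothing else has moved, and the arm is clear. The crop taken during the press shows the plunger fully down at (97,116).

```bash
python3 -c "
from rig import *
print(ticket.job_done())"
```

```text
the job is handed in; nothing more can be done
None
```

The cover stands knob up on the cork mat, less than 1 mm from its centre by camera. The plunger was held at its bottom stop for over two seconds and has sprung back up, and I handed the job in with about 30 s on the robot's clock; no verdict was returned.

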